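# Index the vial carousel to its next station

### The job

Move the vial carousel on by one station, anticlockwise as seen from above: pull up the spring index ring on its arm until the pin is out of its notch, turn the carousel, and let the pin drop by its own spring fully home into the very next notch, not a later one. Feel for the notch gently, never wedging the pin hard against the notch or the rim (well under 25 N), then let go and leave the bottle, beaker and vial rack where they are.

Things in the scene. Friction and masses are not known exactly. Their poses are not given: they have to be found in the camera images.
- stand: Fixed round white base, 250 mm across, 36 mm high, under an aluminium index rim (radius 92 to 118 mm, flat top 58 mm above the bench). Origin: on the bench, on the carousel's vertical axis. x points to the notch where the pin starts, y 90 degrees anticlockwise of it. The rim has 3 notches for the pin: radial slots at radius 105 mm, 10 mm wide along the turn, 12 mm deep, open at the top.
- first_notch (a point): Mouth of the notch where the pin starts, on the rim's top, at 0 degrees. The NEXT notch, the goal, is in a steel shoe clamped to the rim (flush on top, two lugs on its outer side), set by the users somewhere from 36 to 54 degrees anticlockwise of this one. It is not measured: find it by feel (or see it).
- last_notch (a point): Mouth of the last notch, at 90 degrees anticlockwise of the first: one too far, the wrong one.
- carousel (a joint): Angle of the grey vial tray (164 mm across; eight vials, tops 101 mm above the bench) about the base's axis, rad: 0 at the first notch, positive anticlockwise from above; stops at -0.3 and 1.9. Bearing friction 0.12 N m; with the pin riding on the rim, pushing it along at the ring takes 3 to 6 N. It stays where it is left. A seated pin has 1 mm of side play (0.01 rad).
- plunger (a joint): Lift of the index plunger from home, m, 0 to 0.014 (top stop). It slides straight up in a sleeve on the tray's arm, 105 mm from the axis. A spring pushes it down with 6 N at home, 9 N at the top. At 0 the pin is 9 mm deep in a notch; riding on the rim between notches it reads 0.009; above 0.010 it is clear. While the ring is held tight the pin cannot drop.
- ring (a point): Centre of the pull ring on the plunger: an upright loop of 8 mm round steel bar, 36 mm outside, 20 mm inside, 117 mm above the bench when home. x points radially outwards (the ring stands in x-z), y along the turn, anticlockwise, across the 8 mm: pinch it from above in y. Below it a 22 mm sleeve ends 86 mm above the bench; nothing else is within 30 mm.
- pin: Polished steel index pin, 8 mm in diameter, round nose, at the plunger's lower end under the ring. Its origin is 117 mm straight below the ring's centre. It slides easily on the rim (friction 0.12). More than 25 N on it, against rim or notch, spoils it; riding under its own spring makes about 8 N.
- bottle: Bystander: loose amber bottle with a black cap, 64 mm across, 150 mm tall; origin at the centre of its foot.
- beaker: Bystander: loose glass beaker, 70 mm across, 85 mm tall; origin at the centre of its foot.
- rack: Bystander: loose white vial rack, 70 by 160 by 61 mm; origin at the centre of its foot.

How it is judged:
By the outcome, as a careful person would: the job done as asked, in the order asked, and still so for the second after the job is handed in, with the robot touching nothing.
It also fails if it takes over 48 s, if anything falls off the work surface, if the arm or the gripper's body presses on something with over 40 N, if the wrist force passes 120 N, or if a joint passes its speed limit or range.

### The arm

A 7-joint arm with a two-finger parallel gripper is mounted at the origin on the work surface. World frame = base frame: x ahead of the robot, y to its left, z up, the work surface at z = 0. Lengths are in m, angles in rad, forces in N, time in s.
With the tool pointing down it reaches from about 0.4 to 0.9 m from the base axis. Payload 5.6 kg.
Tool frame: the origin (TCP) lies at the very end of the fingers, on their centre line; the grasp point (between the pads) lies grasp_offset behind it (grasp_offset is the distance from the TCP to the grasp point, in m); x points along the fingers, y is the direction in which the jaws open and shut, and the axes are right-handed (so a half turn about x gives the same grasp; the last joint's range is limited). The gripper opens to 92 mm and grips with 3 to 60 N. Pads are 20 mm wide; open, the fingers measure 128 mm over their backs; the gripper's body (75 mm by 189 mm) begins 69 mm behind the grasp point.
Start: joints at [-1.328, 0.468, -0.012, 1.603, 0.006, 1.071, -0.056], TCP at [0.183, 0.624, 0.215] pointing down, gripper open.
Joint ranges: [-2.53, 2.53], [-0.31, 2.02], [-1.57, 1.55], [0.28, 2.44], [-1.29, 4.43], [0.15, 1.84], [-2.92, 2.92]. Speed limits (rad/s): [2.57, 2.57, 3.14, 3.14, 3.14, 3.14, 3.14].

### API

Orientations are given as a unit quaternion [w, x, y, z].
In Python, from bench import * gives the robot as it stands.
- The arm moves only by the tool arm_command, never from a script. Its arguments are lists of equal length, an entry for each row: "grip": the gripper's target within -1 to 1 (shut at 1, half-way at 0, fully open at -1); "travel": the shift along the tool's x, y, z in mm, a list of three; "roll": the turn about the tool's x in degrees. In form: {"grip": [grip, ...], "travel": [[tx, ty, tz], ...], "roll": [roll, ...]}. A call has 1 to 8 rows; each row shifts and turns the commanded pose from where the row before left it, along the tool's axes as they then stand; what a row does not reach is not made up. A row lasts 1/12 s, in which the tool goes at most 41.7 mm and 7.16 degrees, less where a joint would pass 70% of its speed; a pose out of reach is approached as far as the arm can. A call is refused whole if a number of a shift passes 41.7 or a number of a turn 7.16, either way. A call with a gripper value outside its range is refused whole. The fingers move at their own pace and stop on an object; "newtons" is the grip in N (left out, the last holds). Time passes only in rows, so rows that do not move let the fingers close. It gives the time, the measured TCP pose, the force and the opening at its end, in the units of the state.
- get_obs(): the state, without advancing time (a new reading comes with each control period).
- camera(name): name is "side" or "top" or "wrist"; returns the picture (400x640x3 uint8, red, green, blue); there is no depth.
- camera_model(name): a dict with "vertical_fov" (degrees; the focal length in pixels is half the picture's height over the tangent of half this angle, whatever the lens; pixels are square), "cx", "cy" (the principal point, pixels), "eye" and "rotation" of the camera in the world; the wrist camera has in their place "mount" (4x4, takes a point from camera to tool coordinates, whose origin is the TCP and whose axes are the tool frame's). Camera axes: x right, y down, z forward; pixel columns grow to the right and rows downward; lengths in m; the calibration is good to about 2 mm. A picture is of the moment at which its call begins: read the wrist's pose just before it. camera_model takes no time and is no camera call.
- close_job(): hands the job in, once; it reports no verdict.
The state is a dict: "clock": time; "joint_positions": joint angles; "dq": joint speeds; "tau": joint torques, N m; "position": TCP position; "tcp_rot": TCP orientation; "force": force on the tool from outside, world axes, zero at the start; "ft_torque": the same for the moment, N m; "gripper_width": finger opening in m.
Only numpy, scipy, OpenCV 4.12 (cv2) and the standard library are available. Lean on these libraries where they do the work, as an engineer would, in place of code of your own. Each camera call takes 0.05 s, during which the arm holds its last target. There are 200 camera calls.

## Working session

There is one attempt and no reset: what is moved stays moved. The work goes in short steps, Python scripts to look and compute and a tool call to move; the robot and the scene stay as the last step left them, time stands still between calls to the robot, and variables do not carry over. Pictures are saved under pics/ and viewed, about 8 in all and at most 12, crops included, and the job is handed in when it is done.

Besides the shell and the picture viewer there is one more tool, called as a command line: name --pt "numbers of a row" for each row, then --argument value for the rest. arm_command: Moves the arm, as the interface text tells. Its arguments: {"type":"object","properties":{"grip":{"type":"array"},"travel":{"type":"array"},"roll":{"type":"array"},"newtons":{"type":"number"}},"required":["grip","travel","roll"]}

```bash
mkdir -p pics; ls; python3 - <<'E'
from bench import *
import cv2
o=get_obs();print({k:o[k] for k in('clock','position','tcp_rot','force','gripper_width')})
try: print(grasp_offset)
except Exception as e: print(e)
for n in('top','side'):
    cv2.imwrite(f'pics/{n}0.png',camera(n)[:,:,::-1]);print(n,camera_model(n))
print(camera_model('wrist'))
E
```

```text
pics
{'clock': 0.0, 'position': array([0.18313935, 0.62304441, 0.21363291]), 'tcp_rot': array([ 0.69984756,  0.10007085,  0.69994912, -0.10134322]), 'force': array([-0.32412229,  0.46131404,  1.11672128]), 'gripper_width': 0.0918377078875399}
0.0187
top {'vertical_fov': 49.00921746854948, 'cx': 316.222303171836, 'cy': 199.1883003662497, 'eye': array([ 0.44120775, -0.00691331,  1.32890017]), 'rotation': array([-0.03622227,  0.71126337, -0.70142196,  0.02827722])}
side {'vertical_fov': 47.93395692971232, 'cx': 316.4594907034726, 'cy': 199.87740441505, 'eye': array([ 0.41342903, -0.81883177,  1.04006043]), 'rotation': array([-0.35321009,  0.93225569, -0.07369357,  0.02666853])}
{'vertical_fov': 64.41288292858641, 'cx': 324.47223529998, 'cy': 203.59584224279, 'mount': array([[ 1.66494723e-03, -2.45002406e-01,  9.69521041e-01,
        -1.69883142e-01],
       [ 9.99998306e-01,  1.16898330e-03, -1.42187805e-03,
         4.17577133e-04],
       [-7.84990359e-04,  9.69521766e-01,  2.45003937e-01,
        -6.91396232e-02],
       [ 0.00000000e+00,  0.00000000e+00,  0.00000000e+00,
         1.00000000e+00]])}
```

View pics/top0.png

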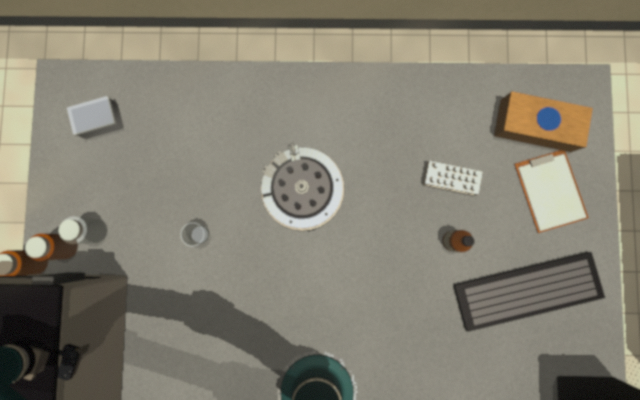

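View pics/side0.png

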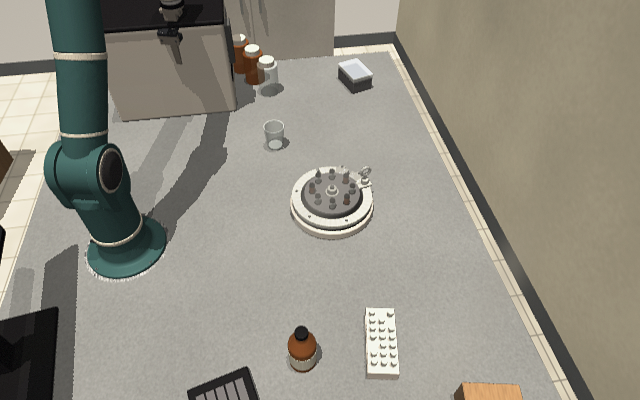

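The top picture shows the stand at about (302,188), the ring near (293,150), a steel patch near (272,165) and a dark slot near (266,195). In the side picture the ring is at (366,172). I'll measure these next.

```bash
cat > h.py <<'E'
from bench import *
import numpy as np, cv2
from scipy.spatial.transform import Rotation as R
def q2R(q): return R.from_quat(np.r_[q[1:],q[0]]).as_matrix()
def ray(n,uv,o=None):
    m=camera_model(n); f=200/np.tan(np.radians(m['vertical_fov']/2))
    d=np.array([(uv[0]-m['cx'])/f,(uv[1]-m['cy'])/f,1])
    if n=='wrist':
        T=q2R(o['tcp_rot']); M=np.array(m['mount'])
        return o['position']+T@M[:3,3], T@M[:3,:3]@d
    return np.array(m['eye']), q2R(m['rotation'])@d
def onz(n,uv,z,o=None):
    e,d=ray(n,uv,o); return e+d*(z-e[2])/d[2]
E
python3 - <<'E'
from h import *
im=cv2.imread('pics/top0.png')
c=cv2.resize(im[135:245,245:360],None,fx=5,fy=5,interpolation=cv2.INTER_CUBIC); 
s=cv2.imread('pics/side0.png'); d=cv2.resize(s[155:245,280:385],None,fx=5,fy=5,interpolation=cv2.INTER_CUBIC)
cv2.imwrite('pics/topc.png',c)
# white base contour -> fit ellipse
m=((im.min(2)>190)*255).astype(np.uint8); m[:, :250]=0;m[:,360:]=0;m[:130]=0;m[250:]=0
cs=max(cv2.findContours(m,0,1)[0],key=cv2.contourArea)
h=cv2.convexHull(cs);e=cv2.fitEllipse(h);print(e,onz('top',e[0],.036))
for uv in[(302,188),(293,148),(302,187)]:print(uv,onz('top',uv,.117),onz('top',uv,.058))
e1,d1=ray('top',(293,149));e2,d2=ray('side',(366,171))
A=np.c_[d1,-d2];t=np.linalg.lstsq(A,e2-e1,rcond=None)[0];print(e1+d1*t[0],e2+d2*t[1])
E
```

```text
((302.1409912109375, 187.9826202392578), (78.64024353027344, 80.10604095458984), 69.08195495605469) [0.59223413 0.05074459 0.036     ]
(302, 188) [0.58271853 0.04752374 0.117     ] [0.58960783 0.05017395 0.058     ]
(293, 148) [0.69531618 0.07474191 0.117     ] [0.70768717 0.07871721 0.058     ]
(302, 187) [0.58551813 0.04757238 0.117     ] [0.59254372 0.05022496 0.058     ]
[0.69235401 0.07464953 0.11755826] [0.6978223  0.07403507 0.11865062]
```

View pics/topc.png

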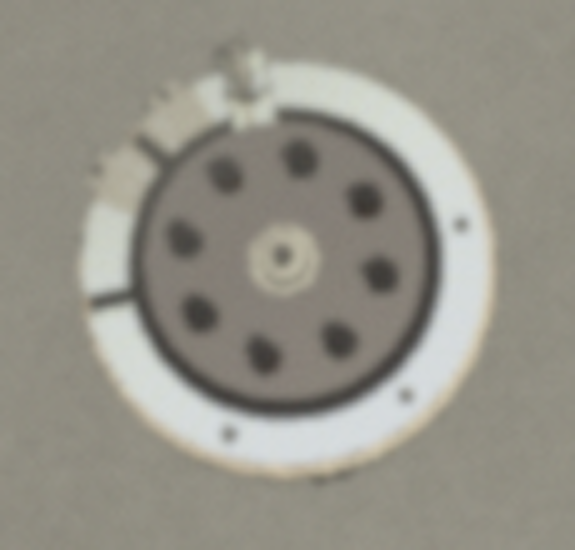

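The crop shows the goal notch at (152,150), between the shoe's two halves. The last notch is at (112,299), and the ring is near (240,75). Next I'll work out the bearings and the approach.

```bash
python3 - <<'E'
from h import *
px=lambda c:(245+c[0]/5-.4,135+c[1]/5-.4)
C=onz('top',(302.14,187.98),.036)[:2]; C2=onz('top',px((283,258)),.086)[:2];print(C,C2)
for n,c in(('goal',(152,150)),('last',(112,299))):
    p=onz('top',px(c),.058)[:2]-C;print(n,np.hypot(*p),np.degrees(np.arctan2(p[1],p[0])))
p=onz('top',px((240,72)),.125)[:2];d=p-C;print('ring',p,np.hypot(*d),np.degrees(np.arctan2(d[1],d[0])))
o=get_obs();T=q2R(o['tcp_rot']);print(T)
E
```

```text
[0.59224191 0.05074767] [0.59147738 0.05128956]
goal 0.1032011652869059 50.68160616742477
last 0.10369209689139192 102.67678126032074
ring [0.6907975  0.07526358] 0.10155901833580533 13.968930448997353
[[-3.76800803e-04  2.82078619e-01  9.59391219e-01]
 [-1.56470069e-03  9.59389946e-01 -2.82078859e-01]
 [-9.99998705e-01 -1.60744765e-03  7.98697087e-05]]
```

arm_command --grip '[-1, -1, -1, -1, -1]' --pt "0 0 0" --pt "0 0 0" --pt "0 0 0" --pt "0 0 0" --pt "0 0 0" --roll '[-5.9, -5.9, -5.9, -5.9, -5.9]'

```text
clock: 0.52
position: [0.1832, 0.6233, 0.214]
tcp_rot: [0.702, -0.083, 0.702, 0.082]
force: [-1.1, 0.3, 0.0]
gripper_width: 0.0918
```

arm_command --grip '[-1, -1, -1, -1, -1, -1, -1, -1]' --pt "0 -27 15.5" --pt "0 -27 15.5" --pt "0 -27 15.5" --pt "0 -27 15.5" --pt "0 -27 15.5" --pt "0 -27 15.5" --pt "0 -27 15.5" --pt "0 -27 15.5" --roll '[0, 0, 0, 0, 0, 0, 0, 0]'

```text
clock: 1.18
position: [0.3538, 0.4399, 0.2143]
tcp_rot: [0.702, -0.081, 0.703, 0.081]
force: [0.9, 0.5, 0.0]
gripper_width: 0.0916
```

arm_command --grip '[-1, -1, -1, -1, -1, -1, -1, -1]' --pt "0 -27 15.5" --pt "0 -27 15.5" --pt "0 -27 15.5" --pt "0 -27 15.5" --pt "0 -27 15.5" --pt "0 -27 15.5" --pt "0 -27 15.5" --pt "0 -27 15.5" --roll '[0, 0, 0, 0, 0, 0, 0, 0]'

```text
clock: 1.85
position: [0.5235, 0.2578, 0.2143]
tcp_rot: [0.702, -0.081, 0.703, 0.081]
force: [-0.2, 0.5, 0.2]
gripper_width: 0.0915
```

arm_command --grip '[-1, -1, -1, -1, -1, -1, 0, 0]' --pt "0 -27 15.5" --pt "0 -27 15.5" --pt "0 -27 15.5" --pt "0 -27 15.5" --pt "0 -27 15.5" --pt "0 -27 15.5" --pt "0 -10 0" --pt "0 0 0" --roll '[0, 0, 0, 0, 0, 0, 0, 0]'

```text
clock: 2.52
position: [0.6532, 0.1085, 0.2138]
tcp_rot: [0.702, -0.08, 0.703, 0.078]
force: [0.6, 0.0, -0.1]
gripper_width: 0.0808
```

arm_command --grip '[0, 0, 0, 0, 0]' --pt "0 -21 16" --pt "0 -21 16" --pt "0 0 0" --pt "0 0 0" --pt "0 0 0" --roll '[0, 0, 0, 0, 0]'

```text
clock: 2.93
position: [0.6919, 0.0814, 0.2141]
tcp_rot: [0.702, -0.081, 0.703, 0.082]
force: [0.4, 0.4, 0.5]
gripper_width: 0.0473
```

```bash
python3 - <<'E'
from h import *
o=get_obs();im=camera('wrist')[:,:,::-1];cv2.imwrite('pics/w1.png',im)
print(o['position'],o['tcp_rot'],o['gripper_width']);T=q2R(o['tcp_rot']);print(np.degrees(np.arctan2(T[1,1:],T[0,1:])))
np.savez('w1.npz',position=o['position'],tcp_rot=o['tcp_rot'])
E
```

```text
[0.69192408 0.08140031 0.21414116] [ 0.70188177 -0.08095987  0.70290875  0.0820169 ] 0.047315688274108744
[103.23511102  13.23523128]
```

View pics/w1.png

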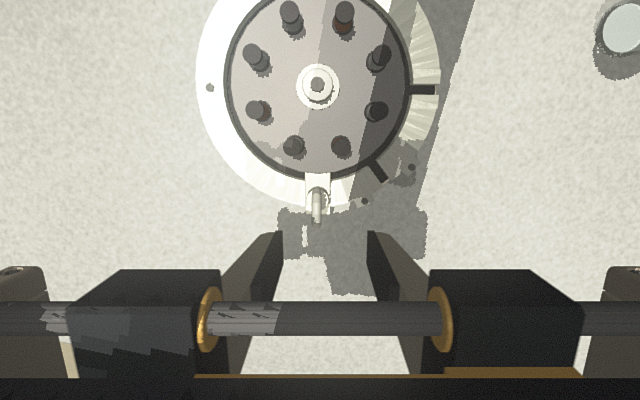

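The wrist view shows the hub at (317,85) and the ring edge-on at about (317,190–222). The goal notch slot runs (371,160)–(386,182), and the last notch runs (411,90)–(434,90).

```bash
python3 - <<'E'
from h import *
o=np.load('w1.npz')
H=onz('wrist',(317.5,85),.09,o);print('hub',H)
T=q2R(o['tcp_rot'])
for n,z in(('hub',.09),):pass
C=np.array([.592,.0508])
L=onz('wrist',(423,90),.058,o)[:2];G=onz('wrist',(379,172),.058,o)[:2]
for c in(C,H[:2]):
  a=[np.degrees(np.arctan2(*(p-c)[::-1])) for p in(L,G)];print(a,90-(a[0]-a[1]),[np.hypot(*(p-c)) for p in(L,G)])
gray=cv2.imread('pics/w1.png').min(2)
print(gray[196:224:4,306:330])
for v,z in((190,.117),(222,.117),(222,.131)):
  p=onz('wrist',(317,v),z,o);d=p[:2]-C;print(p,np.hypot(*d),np.degrees(np.arctan2(d[1],d[0])),T.T@(p-o['position'])*1000)
E
```

```text
hub [0.59420094 0.05256357 0.09      ]
[np.float64(101.32092417246017), np.float64(50.534223951714374)] 39.21329977925421 [np.float64(0.1031112207016178), np.float64(0.10512246484615097)]
[np.float64(102.7299417805414), np.float64(50.857851233556126)] 38.12790945301473 [np.float64(0.10184481618608276), np.float64(0.10236365898090106)]
[[225 230 246 247 248 226 151 181 189 190 188 188 178 158 129 119 137 138
  130 168 255 190 123 202]
 [229 246 245 246 249 215 155 180 189 190 187 184 174 158 127 115 144 141
  136 132 159 255 175 111]
 [227 236 243 242 244 186 175 197 212 225 232 208 195 170 130 116 133 131
  129 152 251 181 175 236]
 [255 255 254 252 254 204 171 197 213 225 232 206 193 164 134 104 130 130
  157 178 182 196 255 249]
 [168 189 184 182 182 154 171 198 214 224 232 206 187 168 136 150 190 183
  183 182 195 255 255 246]
 [130 127 127 128 129 120 169 188 198 198 195 185 174 156 123 108 122 126
  126 127 130 128 130 130]
 [122 129 130 130 135 110 100 117 160 167 166 186 178 160 125 111 132 134
  131 126 125 125 118 131]]
[0.67989271 0.07245188 0.117     ] 0.09052033821980335 13.838946972623125 [ 97.14858996  -6.11669377 -13.63711626]
[0.70788451 0.07888985 0.117     ] 0.11924034654140646 13.625423141197395 [97.11186669 -6.25837644 15.08512879]
[0.70354145 0.07821641 0.131     ] 0.11486145726653971 13.809303692158558 [83.11802368 -5.89646074 10.68545693]
```

arm_command --grip '[0, 0, 0, 0, 0, 0]' --pt "20 -6.2 1" --pt "30 0 0" --pt "30 0 0" --pt "20 0 0" --pt "13 0 0" --pt "0 0 0" --roll '[0, 0, 0, 0, 0, 0]'

```text
clock: 3.48
position: [0.6929, 0.0748, 0.0985]
tcp_rot: [0.7, -0.081, 0.704, 0.082]
force: [-1.3, 0.6, -0.3]
gripper_width: 0.046
```

arm_command --grip '[0.6, 0.6, 0.6, 0.6]' --newtons 30 --pt "0 0 0" --pt "0 0 0" --pt "0 0 0" --pt "0 0 0" --roll '[0, 0, 0, 0]'

```text
clock: 3.82
position: [0.6965, 0.0736, 0.1034]
tcp_rot: [0.703, -0.081, 0.701, 0.081]
force: [-0.1, -0.2, -0.1]
gripper_width: 0.0214
```

```bash
python3 - <<'E'
from h import *
o=get_obs();im=camera('wrist')[:,:,::-1];cv2.imwrite('pics/w2.png',im)
print(o['position'],o['force'],o['gripper_width'])
E
```

```text
[0.69654679 0.07356027 0.10335468] [-0.07513205 -0.21643179 -0.09658977] 0.021374294784301823
```

View pics/w2.png

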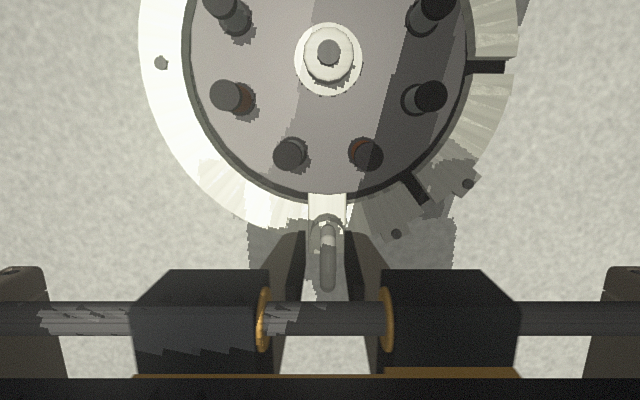

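The ring is at column 328, about midway between the fingers. I'll close on it.

arm_command --grip '[1, 1, 1, 1, 1, 1]' --newtons 30 --pt "0 0 0" --pt "0 0 0" --pt "0 0 0" --pt "0 0 0" --pt "0 0 0" --pt "0 0 0" --roll '[0, 0, 0, 0, 0, 0]'

```text
clock: 4.37
position: [0.6959, 0.0739, 0.1022]
tcp_rot: [0.703, -0.081, 0.702, 0.081]
force: [-0.6, 2.5, 5.0]
gripper_width: 0.0073
```

arm_command --grip '[1, 1, 1, 1, 1, 1]' --pt "-3 0 0" --pt "-3 0 0" --pt "-3 0 0" --pt "-3 0 0" --pt "0 0 0" --pt "0 0 0" --roll '[0, 0, 0, 0, 0, 0]'

```text
clock: 4.87
position: [0.6956, 0.0739, 0.1123]
tcp_rot: [0.702, -0.081, 0.702, 0.081]
force: [5.0, 2.2, -9.1]
gripper_width: 0.0075
```

arm_command --grip '[1, 1, 1, 1]' --pt "-1.5 0 0" --pt "0 0 0" --pt "0 0 0" --pt "0 0 0" --roll '[0, 0, 0, 0]'

```text
clock: 5.2
position: [0.6956, 0.0738, 0.1136]
tcp_rot: [0.702, -0.081, 0.702, 0.081]
force: [4.8, 3.0, -8.9]
gripper_width: 0.0072
```

```bash
python3 - <<'E'
from h import *
o=get_obs();im=camera('side')[:,:,::-1];cv2.imwrite('pics/s2.png',cv2.resize(im[140:240,280:400],None,fx=5,fy=5,interpolation=cv2.INTER_CUBIC))
C=np.array([.5925,.0512]);d=o['position'][:2]-C
print(o['position'],o['force'],np.hypot(*d),np.degrees(np.arctan2(d[1],d[0])))
E
```

```text
[0.6956145  0.07383168 0.11363341] [ 4.78475295  2.97776281 -8.91748585] 0.10556890043971182 12.379057402123838
```

arm_command --grip '[1, 1, 1, 1, 1, 1]' --pt "0 5.5 -0.14" --pt "0 5.5 -0.14" --pt "0 5.5 -0.14" --pt "0 5.5 -0.14" --pt "0 0 0" --pt "0 0 0" --roll '[-3, -3, -3, -3, 0, 0]'

```text
clock: 5.75
position: [0.6883, 0.0954, 0.1136]
tcp_rot: [0.69, -0.154, 0.69, 0.155]
force: [4.5, 4.0, -8.8]
gripper_width: 0.0074
```

arm_command --grip '[1, 1, 1, 1, 1, 1, 1, 1]' --pt "0 5.5 0.3" --pt "0 5.5 0.1" --pt "0 5.5 -0.14" --pt "0 5.5 -0.14" --pt "0 5.5 -0.14" --pt "0 5.5 -0.14" --pt "0 0 0" --pt "0 0 0" --roll '[-3, -3, -3, -3, -3, -3, 0, 0]'

```text
clock: 6.42
position: [0.67, 0.1227, 0.1137]
tcp_rot: [0.657, -0.26, 0.658, 0.26]
force: [2.2, 5.3, -9.3]
gripper_width: 0.0077
```

```bash
cat >> h.py <<'E'
def st():
    o=get_obs();C=np.array([.5925,.0512]);d=o['position'][:2]-C;b=np.arctan2(d[1],d[0])
    f=o['force'];print(round(o['clock'],2),'z',round(o['position'][2]*1e3,1),'r',round(np.hypot(*d)*1e3,1),'deg',round(np.degrees(b)-12.38,2),
     'Frad %.1f Ftan %.1f Fz %.1f'%(f[0]*np.cos(b)+f[1]*np.sin(b),-f[0]*np.sin(b)+f[1]*np.cos(b),f[2]),'w',round(o['gripper_width']*1e3,1)); return o
E
python3 - <<'E'
from h import *
o=st();im=camera('wrist')[:,:,::-1];cv2.imwrite('pics/w3.png',im)
t=camera('top')[:,:,::-1];cv2.imwrite('pics/t3.png',t);np.savez('w3.npz',position=o['position'],tcp_rot=o['tcp_rot'])
E
```

```text
6.42 z 113.7 r 105.4 deg 30.32 Frad 5.2 Ftan 2.4 Fz -9.3 w 7.7
```

View pics/w3.png

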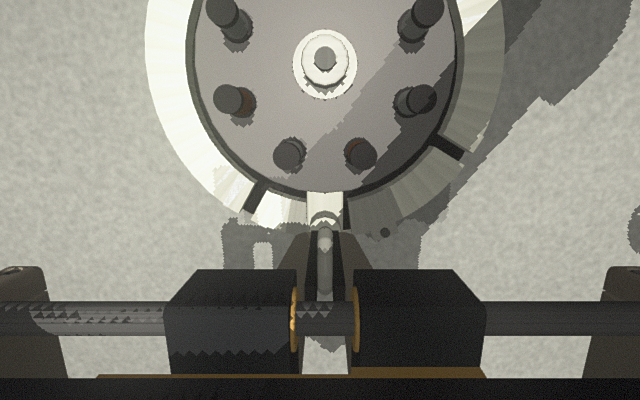

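The view shows the first notch at (257,196), the last at (447,147), and the goal notch edge at (347,210), just beyond the arm.

```bash
python3 - <<'E'
from h import *
o=np.load('w3.npz')
F,L,G,G2=[onz('wrist',p,.058,o)[:2] for p in((257,196),(447,147),(347,210),(351,200))]
# centre from chord of first/last (90 deg): 
m=(F+L)/2;h=(L-F)/2;C=m+np.array([-h[1],h[0]])
P=o['position'][:2]
for n,p in(('F',F),('L',L),('G',G),('Gright',G2),('tcp',P)):
  for c in(C,np.array([.5925,.0512])):
    d=p-c;print(n,c,np.hypot(*d),np.degrees(np.arctan2(d[1],d[0])))
E
```

```text
F [0.59408994 0.05343069] 0.09869827978775977 12.7987834082608
F [0.5925 0.0512] 0.1007593657770936 13.835497331713706
L [0.59408994 0.05343069] 0.09869827978775966 102.79878340826076
L [0.5925 0.0512] 0.10054211870065521 101.63355444443579
G [0.59408994 0.05343069] 0.09700165397625274 52.55485960049457
G [0.5925 0.0512] 0.09973940412968803 52.60883129319768
Gright [0.59408994 0.05343069] 0.09007555292864047 55.091172875050624
Gright [0.5925 0.0512] 0.09281473857506657 55.0743266061615
tcp [0.59408994 0.05343069] 0.1027138623812516 42.38417780087328
tcp [0.5925 0.0512] 0.1053935313961389 42.69726165263509
```

arm_command --grip '[1, 1, 1, 1, 1]' --pt "0 5.5 0.1" --pt "0 0 0" --pt "1.0 0 0" --pt "1.0 0 0" --pt "0 0 0" --roll '[-3, 0, 0, 0, 0]'

```text
clock: 6.93
position: [0.6665, 0.1262, 0.1122]
tcp_rot: [0.651, -0.276, 0.651, 0.277]
force: [2.2, 4.6, -8.6]
gripper_width: 0.0075
```

```bash
python3 -c "
from h import *
st()"
```

```text
6.93 z 112.2 r 105.4 deg 33.0 Frad 4.8 Ftan 1.7 Fz -8.6 w 7.5
```

arm_command --grip '[1, 1, 1]' --pt "0.6 0 0" --pt "0 0 0" --pt "0 0 0" --roll '[0, 0, 0]'

```text
clock: 7.18
position: [0.6666, 0.1261, 0.1118]
tcp_rot: [0.651, -0.276, 0.651, 0.277]
force: [3.3, 5.1, -8.2]
gripper_width: 0.0074
```

arm_command --grip '[1, 1, 1]' --pt "0.5 0 0" --pt "0 0 0" --pt "0 0 0" --roll '[0, 0, 0]'

```text
clock: 7.43
position: [0.6666, 0.1261, 0.1115]
tcp_rot: [0.651, -0.276, 0.651, 0.277]
force: [3.0, 4.8, -8.9]
gripper_width: 0.0071
```

arm_command --grip '[1, 1, 1]' --pt "0.5 0 0" --pt "0 0 0" --pt "0 0 0" --roll '[0, 0, 0]'

```text
clock: 7.68
position: [0.6666, 0.1261, 0.1114]
tcp_rot: [0.651, -0.277, 0.651, 0.277]
force: [1.3, 5.7, -7.8]
gripper_width: 0.0074
```

arm_command --grip '[0.72, 0.72, 0.72, 0.72]' --pt "0 0 0" --pt "0 0 0" --pt "0 0 0" --pt "0 0 0" --roll '[0, 0, 0, 0]'

```text
clock: 8.02
position: [0.6675, 0.1244, 0.1124]
tcp_rot: [0.651, -0.277, 0.651, 0.276]
force: [0.1, -0.2, 0.6]
gripper_width: 0.0129
```

```bash
python3 -c "
from h import *
st()"
```

```text
8.02 z 112.4 r 104.8 deg 31.93 Frad -0.1 Ftan -0.2 Fz 0.6 w 12.9
```

arm_command --grip '[0.72, 0.72, 0.72, 0.72, 0.72]' --pt "0 1.83 0" --pt "0 1.83 -0.05" --pt "0 1.83 0" --pt "0 0 0" --pt "0 0 0" --roll '[-1, -1, -1, 0, 0]'

```text
clock: 8.43
position: [0.6635, 0.1286, 0.1118]
tcp_rot: [0.644, -0.294, 0.643, 0.293]
force: [1.4, -3.3, 0.2]
gripper_width: 0.0129
```

```bash
python3 -c "
from h import *
st()"
```

```text
8.43 z 111.8 r 105.0 deg 35.1 Frad -1.4 Ftan -3.2 Fz 0.2 w 12.9
```

arm_command --grip '[0.72, 0.72, 0.72, 0.72, 0.72, 0.72]' --pt "0 0.92 0" --pt "0 0.92 0" --pt "0 0.92 0" --pt "0 0.92 -0.05" --pt "0 0 0" --pt "0 0 0" --roll '[-0.5, -0.5, -0.5, -0.5, 0, 0]'

```text
clock: 8.93
position: [0.6594, 0.1327, 0.1114]
tcp_rot: [0.638, -0.305, 0.638, 0.306]
force: [0.6, -0.4, -0.0]
gripper_width: 0.0124
```

```bash
python3 -c "
from h import *
st()"
```

```text
8.93 z 111.4 r 105.5 deg 38.27 Frad 0.1 Ftan -0.7 Fz -0.0 w 12.4
```

arm_command --grip '[0.72, 0.72, 0.72, 0.72]' --pt "0 0.5 0" --pt "0 0.5 0" --pt "0 0 0" --pt "0 0 0" --roll '[-0.3, -0.3, 0, 0]'

```text
clock: 9.27
position: [0.6591, 0.1325, 0.1115]
tcp_rot: [0.636, -0.308, 0.636, 0.309]
force: [-0.1, 0.3, -0.5]
gripper_width: 0.0127
```

```bash
python3 - <<'E'
from h import *
o=st();im=camera('wrist')[:,:,::-1];cv2.imwrite('pics/w4.png',im)
E
```

```text
9.27 z 111.5 r 105.1 deg 38.3 Frad 0.1 Ftan 0.3 Fz -0.5 w 12.7
```

View pics/w4.png

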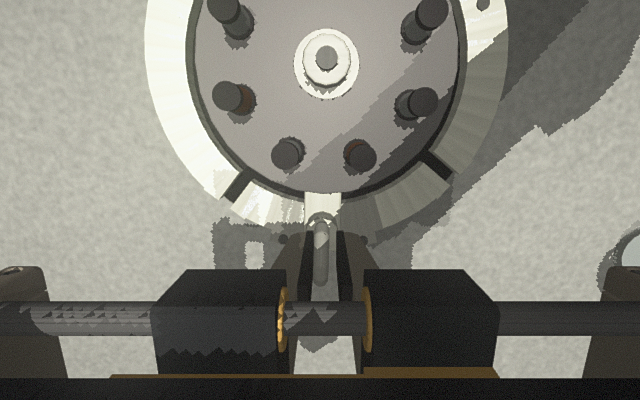

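```bash
python3 - <<'E'
from h import *
m=camera_model('wrist');M=np.linalg.inv(np.array(m['mount']));f=200/np.tan(np.radians(m['vertical_fov']/2))
for h in(14.6,13.6,10,5.5):
  rows=[]
  for a in range(0,91,3):
    a=np.radians(a);p=M@np.array([-(h+18*np.sin(a))/1e3,0,.018*np.cos(a),1]);rows.append(m['cy']+f*p[1]/p[2])
  print(h,max(rows))
ims=[cv2.imread(f'pics/{n}.png').min(2) for n in('w2','w3','w4')]
for i,c in zip(ims,(328,324,321)): print(i[270:302,c-1:c+2].mean(1).astype(int))
t=camera('side')[:,:,::-1];cv2.imwrite('pics/s4.png',t)
cv2.imwrite('pics/s4c.png',cv2.resize(np.hstack([t[130:230,290:390],cv2.imread('pics/side0.png')[130:230,290:390]]),None,fx=4,fy=4,interpolation=cv2.INTER_CUBIC))
E
```

```text
14.6 293.25628327493547
13.6 292.25034938616056
10 288.72585857518385
5.5 284.5259207814986
[ 97  97  94  91  90  88  90  90  87  87  89  89  90  88  89  90  87  85
  81  78  76  79  89 106 106 109 106 106 106 107 108  55]
[ 90  87  89  90  88  87  85  84  82  83  79  83  81  82  83  80  82  81
  80  81  74  73  71  70  75  84  93  93  96 100 104  51]
[82 82 84 81 81 81 81 84 82 83 80 78 73 71 72 70 83 95 98 94 96 96 97 96
 95 96 95 94 94 94 97 51]
```

The ring's outer tip has moved to row 286. It was predicted at 284.5 with the pin home and 293 with it riding, so the pin seems to have dropped. I'll check by feel with a gentle push, watching the force.

arm_command --grip '[0.72, 0.72, 0.72, 0.72]' --pt "0 1 0" --pt "0 1 0" --pt "0 0 0" --pt "0 0 0" --roll '[-0.5, -0.5, 0, 0]'

```text
clock: 9.7
position: [0.6577, 0.1335, 0.1115]
tcp_rot: [0.634, -0.314, 0.634, 0.314]
force: [0.7, -0.4, -0.6]
gripper_width: 0.0128
```

```bash
python3 -c "
from h import *
st()"
```

```text
9.7 z 111.5 r 105.0 deg 39.24 Frad 0.1 Ftan -0.8 Fz -0.6 w 12.8
```

arm_command --grip '[0.72, 0.72, 0.72, 0.72]' --pt "0 0.8 0" --pt "0 0.7 0" --pt "0 0 0" --pt "0 0 0" --roll '[-0.4, -0.4, 0, 0]'

```text
clock: 10.03
position: [0.657, 0.134, 0.1116]
tcp_rot: [0.632, -0.319, 0.631, 0.318]
force: [3.2, -2.2, -0.4]
gripper_width: 0.013
```

```bash
python3 -c "
from h import *
st()"
```

```text
10.03 z 111.6 r 104.9 deg 39.68 Frad 0.2 Ftan -3.9 Fz -0.4 w 13.0
```

arm_command --grip '[0.72, 0.72, 0.72, 0.72]' --pt "0 0.6 0" --pt "0 0.6 0" --pt "0 0 0" --pt "0 0 0" --roll '[0, 0, 0, 0]'

```text
clock: 10.37
position: [0.6568, 0.1341, 0.1116]
tcp_rot: [0.632, -0.319, 0.631, 0.317]
force: [6.4, -2.6, -3.3]
gripper_width: 0.0127
```

```bash
python3 -c "
from h import *
st()"
```

```text
10.37 z 111.6 r 104.9 deg 39.8 Frad 1.9 Ftan -6.7 Fz -3.3 w 12.7
```

It moved 0.2 mm and the force rose to 6.7 N, so the pin is against the notch wall. I'll back off to centre, open and retreat upwards.

arm_command --grip '[0.72, 0.72, 0.72, 0.4, 0.4, 0.4, 0.4]' --pt "0 -2 0" --pt "0 -2 0" --pt "0 0 0" --pt "0 0 0" --pt "0 0 0" --pt "0 0 0" --pt "0 0 0" --roll '[0, 0, 0, 0, 0, 0, 0]'

```text
clock: 10.95
position: [0.6585, 0.1332, 0.1115]
tcp_rot: [0.631, -0.318, 0.631, 0.319]
force: [0.8, -0.2, -0.1]
gripper_width: 0.0275
```

arm_command --grip '[0.4, 0.4, 0.4, 0.4, 0.4, 0.4, 0.4]' --pt "-10 0 0" --pt "-20 0 0" --pt "-25 0 0" --pt "-25 0 0" --pt "-20 0 0" --pt "0 0 0" --pt "0 0 0" --roll '[0, 0, 0, 0, 0, 0, 0]'

```text
clock: 11.53
position: [0.6594, 0.1331, 0.2134]
tcp_rot: [0.632, -0.319, 0.63, 0.318]
force: [0.2, -0.6, -0.2]
gripper_width: 0.0274
```

```bash
python3 - <<'E'
from h import *
o=st();im=camera('wrist')[:,:,::-1];cv2.imwrite('pics/w5.png',im);np.savez('w5.npz',position=o['position'],tcp_rot=o['tcp_rot'])
E
```

```text
11.53 z 213.4 r 105.7 deg 38.37 Frad -0.3 Ftan -0.5 Fz -0.2 w 27.4
```

View pics/w5.png

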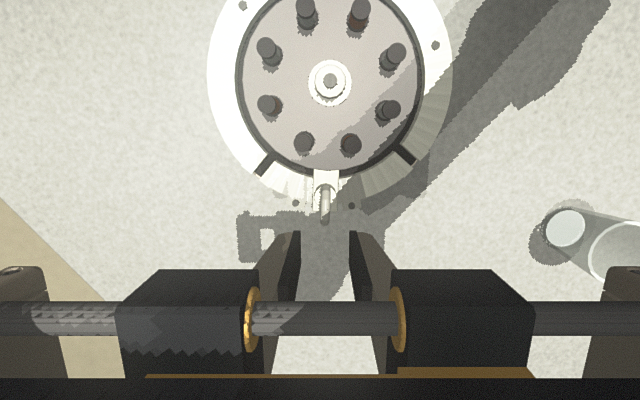

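The ring now stands at (325,185–222), midway between the two shoe lugs at (295,202) and (351,206). The goal slot is hidden under the arm. One number left to check is the ring's height from its tip row.

```bash
python3 - <<'E'
from h import *
m=camera_model('wrist');M=np.linalg.inv(np.array(m['mount']));f=200/np.tan(np.radians(m['vertical_fov']/2))
for n,z,c in(('w1',.2141,317),('w5',.2134,325)):
  o=np.load(n+'.npz');r=np.hypot(*(o['position'][:2]-[.5925,.0512]))
  for l in(0,.009):
    rows=[(lambda p:m['cy']+f*p[1]/p[2])(M@np.array([z-(.117+l)-.018*np.sin(a),0,.105-r+.018*np.cos(a),1])) for a in np.radians(range(0,91,3))]
    print(n,l,max(rows))
  print(cv2.imread(f'pics/{n}.png').min(2)[212:236,c-1:c+2].mean(1).astype(int))
E
```

```text
w1 0 227.10388497231642
w1 0.009 230.49188471198482
[208 207 195 187 184 188 187 187 176 189 190 120 118 119 122 121 123 130
 130 132 128 125 125 125]
w5 0 225.34557182404296
w5 0.009 228.68996992940524
[196 186 144 112 106 108 107 107 105  99  97  96  96 103 121 124 125 126
 127 127 123 122 122 123]
```

The tip row alone doesn't settle the height, because a 1 mm radial error is worth as much as the lift. I'll shift sideways and triangulate the ring top against this view.

arm_command --grip '[0.4, 0.4, 0.4, 0.4, 0.4, 0.4, 0.4, 0.4]' --pt "0 25 0" --pt "0 30 0" --pt "0 30 0" --pt "0 30 0" --pt "0 30 0" --pt "0 25 0" --pt "0 0 0" --pt "0 0 0" --roll '[0, 0, 0, 0, 0, 0, 0, 0]'

```text
clock: 12.25
position: [0.5204, 0.2347, 0.2105]
tcp_rot: [0.63, -0.319, 0.632, 0.319]
force: [-0.3, -0.6, 0.4]
gripper_width: 0.0275
```

```bash
python3 - <<'E'
from h import *
o=st();im=camera('wrist')[:,:,::-1];cv2.imwrite('pics/w6.png',im);np.savez('w6.npz',position=o['position'],tcp_rot=o['tcp_rot'])
M=np.array(camera_model('wrist')['mount']);f=200/np.tan(np.radians(camera_model('wrist')['vertical_fov']/2));m=camera_model('wrist')
p5=np.load('w5.npz')
def proj(X):
    T=q2R(o['tcp_rot']);t=T.T@(X-o['position']);c=np.linalg.inv(M)@np.r_[t,1];return m['cx']+f*c[0]/c[2],m['cy']+f*c[1]/c[2]
for z in(.117,.135,.126,.144):print(z,proj(onz('wrist',(325,205),z,p5)))
a=im[140:260,0:170];b=cv2.imread('pics/w5.png')[140:260,240:410]
cv2.imwrite('pics/c6.png',cv2.resize(np.vstack([a,b]),None,fx=2.5*1.8,fy=2.5,interpolation=cv2.INTER_CUBIC) if 0 else cv2.resize(np.hstack([a,b]),None,fx=2.3,fy=2.3,interpolation=cv2.INTER_CUBIC))
E
```

```text
12.25 z 210.5 r 197.2 deg 99.08 Frad -0.5 Ftan 0.5 Fz 0.4 w 27.5
0.117 (np.float64(123.66951576373407), np.float64(206.66742094745655))
0.135 (np.float64(108.99416528135455), np.float64(206.68896145127698))
0.126 (np.float64(116.59138474595602), np.float64(206.6778102399244))
0.144 (np.float64(100.81858127128541), np.float64(206.7009615870703))
```

View pics/c6.png

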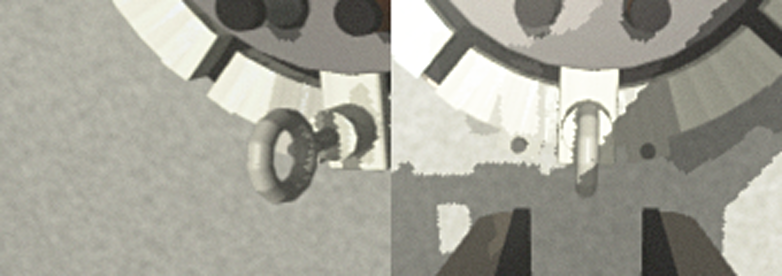

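The ring's centre shows at column 122–123. A ring centre at 117 mm (pin home) predicts 123.7, and 126 mm (riding the rim) predicts 116.6. The pin is home, so I'll hand in.

```bash
python3 -c "
from bench import *
print(close_job())"
```

```text
the job is handed in; nothing more can be done
None
```

The carousel is one station on, anticlockwise, with the pin home in the shoe's notch. The job is handed in, at about 12.3 s of the 48 s allowed.

**What I did:** I pinched the ring and lifted it about 11 mm, turned the carousel 33°, and lowered the pin until it was almost on the rim. With the fingers loose around the ring, I then nudged it along until the spring dropped the pin in. After that I backed off, opened and withdrew upwards.

**Checks:**
- **Right notch:** the arm stands between the shoe's two lugs, at roughly 38–39°. The last notch at 90° is well clear of it.
- **Feel:** a gentle forward push met a stop, moving about 0.2 mm for 1.2 mm commanded. The highest tangential reading between moves was 6.7 N, well under 25 N. I did not read the force during a move.
- **Height:** two wrist views put the ring centre at about 118 mm, where 117 mm means home and 126 mm means riding on the rim.
- **Inconclusive:** a single-view height check just before that could not tell home from riding, so I took the second view.
- **Not checked:** I took no final picture of the bottle, beaker and rack. The arm passed well above the beaker and did not go near the other two.

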